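Clear the parts cleaner's lid and hold it half open

ROBOT

A 7-joint arm with a two-finger parallel gripper is mounted at the origin on the work surface. World frame = base frame: x ahead of the robot, y to its left, z up, the work surface at z = 0. Lengths are in mm, angles in rad, forces in N, time in s.
With the tool pointing down it reaches from about 425 to 950 mm from the base axis. Payload 16.7 kg.
Tool frame: the origin (TCP) lies on the centre line of the jaws, within the pads' length; the fingertips stand r.nose_length ahead of it and the grasp point (between the pads) lies 11 mm behind it (r.nose_length is the distance from the TCP to the fingertips, in mm); z points along the fingers, y is the direction in which the jaws open and shut (so a half turn about z gives the same grasp; the last joint's range is limited). The gripper opens to 94 mm and grips with 3 to 60 N. Pads are 16 mm wide; open, the fingers measure 119 mm over their backs; the gripper's body (75 mm by 177 mm) begins 78 mm behind the grasp point.
Start: joints at [1.147, 0.426, 0.074, 1.606, -0.034, 1.111, -0.067], TCP at [183.134, -649.644, 213.467] pointing down, gripper open.
Joint ranges: [-2.85, 2.85], [-0.5, 2.14], [-1.23, 1.37], [0.21, 2.46], [-1.02, 4.16], [0.16, 2.05], [-2.73, 2.73]. Speed limits (rad/s): [1.89, 1.89, 2.39, 2.39, 3.01, 3.01, 3.01].

INTERFACE

Orientations are given as a unit quaternion [w, x, y, z].
In Python, from bench import r gives the robot as it stands.
- The arm moves only by the shell command python3 -m inch 'ROWS' [FORCE]. ROWS is JSON, one flat list of numbers, 5 for each row, row after row: the shift along the tool's x, y, z normalised to -1 to 1, where 1 is 20 cm, then the turn about the tool's z normalised to -1 to 1, where 1 is 360 degrees, then the closure, from -1 (fully open) to 1 (shut). A call has 1 to 20 rows; each row is the pose to reach, as a shift and turn from the pose commanded when the call began, along the tool's axes at that moment, turning the shorter way round; what a row does not reach only later rows make up. A row lasts 1/10 s, in which the tool goes at most 50 mm and 8.59 degrees, less where a joint would pass 70% of its speed; a pose out of reach is approached as far as the arm can. A call with a number of a shift or a turn outside -1 to 1 is refused whole. A call with a gripper value outside its range is refused whole. The fingers move at their own pace and stop on an object; FORCE is the grip in N (left out, the last holds). Time passes only in rows, so rows that repeat a pose let the fingers close. It gives the time, the measured TCP pose, the force and the opening at its end, in the units of the state.
- r.get_state(): the state, without advancing time (a new reading comes with each control period).
- r.get_image(name): name is "side" or "top"; returns (picture, depth): 420x560x3 uint8, red, green, blue; 420x560 float32, mm along the optical axis (not along the pixel's ray), 0 where there is no reading.
- r.calibration(name): a dict with "camera_matrix" (3x3 intrinsics, pixels), "pose" (4x4, takes a point from camera to world coordinates). Camera axes: x right, y down, z forward; pixel columns grow to the right and rows downward; lengths in mm; the calibration is good to about 2 mm. A picture is of the moment at which its call begins. calibration takes no time and is no camera call.
- r.finish_job(): hands the job in, once; it reports no verdict.
The state is a dict: "time": time; "joint_pos": joint angles; "qvel": joint speeds; "joint_efforts": joint torques, N m; "position": TCP position; "orientation": TCP orientation; "ft_force": force on the tool from outside, world axes, zero at the start; "moment": the same for the moment, N m; "opening": opening from 0.0 (shut) to 1.0 (fully open).
Only numpy, scipy, OpenCV 4.12 (cv2) and the standard library are available. Lean on these libraries where they do the work, as an engineer would, in place of code of your own. Each camera call takes 0.05 s, during which the arm holds its last target.

TASK

Someone left a spanner on the closed lid of the ultrasonic parts cleaner: lay it flat in the empty bay of the tool tray, without dropping it. Then raise the cleaner's self-closing lid to 45 degrees and keep holding it there, so that I can reach into the basket; finish while you are still holding the lid, for it falls shut when let go. Do not knock the other things on the bench about.

Things in the scene. Friction and masses are not known exactly. Their poses are not given: they have to be found in the camera images.
- cleaner: ultrasonic parts cleaner, fixed: stainless box 170 deep (x) x 250 wide (y), tank rim 168 high, dials on its front. Origin: centre of its underside; x from its front (dials, lid handle; robot side) to its back, z up. Its lid is a flat stainless slab 176 deep x 256 wide x 22 thick, closed top face 190 above the bench, hinged along the back edge
- lid (a joint): opening angle of the cleaner's lid in rad: 0 closed, grows as its front rises, 45 degrees = 0.785, stop at 1.35. 0.7 kg, no spring and almost no friction: it falls shut from any angle if let go, and takes about 3 N at the handle to hold
- lid_handle (a point): middle of the lid's handle: black round bar, 12 diameter, 108 free length, parallel to the hinge, 40 before the lid's front edge on a bracket at each end (34 clear between bar and lid, open above and below). Moves with the lid; 216 before the hinge axis and 11 above it when closed, then 179 above the bench. x from bar to lid, y along the bar, z out of the lid's top
- lid_hinge (a point): point in the middle of the hinge axis, at the back edge of the cleaner, 168 above the bench. The axis runs along its y; turning about +y opens the lid
- spanner: dark steel combination spanner 180 long, lying flat on the closed lid at the start. 0.16 kg. Shaft 17 wide x 7 thick, ring end 32 wide x 8 thick at -x, open jaw 38 wide x 8 thick at +x. Origin: middle of its length, on its underside; x along the shaft, z up
- tray: grey tool tray, fixed to the bench, 170 (x) x 260 (y), 30 high, walls and floor 4 thick, a 4 thick, 26 high divider along its y splits it into two bays 79 x 252 inside; the bay at its -x side is empty, the one at +x holds a file. Origin: centre of its underside
- tray_bay (a point): centre of the floor of the tray's empty bay, 4 above the bench; its y runs along the bay
- file: flat file 205 long with a wooden handle, lying in the other bay of the tray (bystander). Origin: underside, middle
- head: finned aluminium cylinder head with two studs, 165 x 130 x 140 high, standing on the bench (bystander). Origin: centre of its underside
- grinder: yellow pneumatic die grinder about 230 long, 48 high, lying on the bench (bystander). Origin: underside, middle
- bottle: white plastic bottle, 72 in diameter, 210 high, standing on the bench (bystander). Origin: centre of its underside
- valve_pot: grey plastic pot, 80 in diameter, 85 high, engine valves standing in it up to 130 high (bystander). Origin: centre of its underside
- valve_rest: one engine valve 105 long lying on a small steel block, 32 high (bystander). Origin: underside, middle
- carton: open cardboard carton 150 x 160 x 100 high (bystander). Origin: centre of its underside
Things that resemble listed ones, but are neither listed nor needed, are in the scene too. What is meant by the spanner is not blue or yellow, and is the smaller of those in its own colour.

How it is judged (in metres and radians):
On the way, in this order (a step that is already met when the one before it is completed fails the run):
1. the spanner lies released and at rest, flat in the tray's empty bay, with the lid still closed (x of spanner in the frame of tray_bay between -0.035 and 0.035 m and y of spanner in the frame of tray_bay between -0.06 and 0.06 m and height (world z) of spanner below 0.012 m and angle between spanner's own z axis and vertical below 0.08 rad and contact force between the fingers and spanner below 0.05 N and linear speed of spanner below 0.03 m/s and value of joint lid below 0.1 rad), for 0.2 s.
2. the fingers raise the lid past 15 degrees (value of joint lid above 0.26 rad and contact force between the fingers and cleaner above 0.5 N), for 0.1 s.
At the end, for the whole second after the job is handed in: The fingers hold the lid still (under 0.1 rad/s, touching it with more than 0.5 N) at 45 degrees, give or take 5.7 degrees (0.685 to 0.885 rad), and the spanner lies flat (within 4.5 degrees) and at rest on the floor of the tray's empty bay (value of joint lid between 0.685 and 0.885 rad and velocity of joint lid between -0.1 and 0.1 rad/s and contact force between the fingers and cleaner above 0.5 N and x of spanner in the frame of tray_bay between -0.035 and 0.035 m and y of spanner in the frame of tray_bay between -0.06 and 0.06 m and height (world z) of spanner below 0.012 m and angle between spanner's own z axis and vertical below 0.08 rad and linear speed of spanner below 0.03 m/s); the arm keeps its last pose, push and grip.
It fails at once if the spanner is dropped (falls freely, faster than 0.8 m/s, about 3 cm) (contact force between the fingers and spanner below 0.02 N and linear speed of spanner above 0.8 m/s).
It fails at once if another thing on the bench is knocked more than 3 cm from its place (distance of any of file, head, grinder, bottle, valve_pot, valve_rest, carton from where it was at the start of the episode above 0.03 m).
It also fails if it takes over 64 s, if anything falls off the work surface, if the arm or the gripper's body presses on something with over 40 N, if the wrist force passes 120 N, or if a joint passes its speed limit or range.

## Working session

There is one attempt and no reset: what is moved stays moved. The work goes in short steps, Python scripts to look and compute and a shell command to move; the robot and the scene stay as the last step left them, time stands still between calls to the robot, and variables do not carry over. Pictures are saved under pics/ and viewed, and the job is handed in when it is done.

```bash
ls; mkdir -p pics
python3 - <<'E'
from bench import r
import cv2,numpy as np
s=r.get_state();print(s, r.nose_length)
for n in("side","top"):
    p,d=r.get_image(n); cv2.imwrite(f"pics/{n}0.png",p[:,:,::-1]); np.save(f"pics/{n}0.npy",d)
    c=r.calibration(n);print(n,np.round(c["camera_matrix"],1).tolist(),np.round(c["pose"],3).tolist())
E
```

```text
pics
{'time': 0.0, 'joint_pos': array([ 1.14649086,  0.42674512,  0.07384577,  1.60659175, -0.03412946,
        1.11082632, -0.06707488]), 'qvel': array([ 3.05557164e-05, -1.68091876e-03, -2.01981338e-04, -3.27204631e-04,
        3.48072648e-04, -2.21542745e-03, -8.94361761e-05]), 'joint_efforts': array([ 1.04663952e-03, -9.35813355e+01,  3.66727732e+00, -4.54202843e+01,
       -4.87676903e-02,  2.00367544e-02,  7.08027505e-05]), 'position': array([ 183.0330064 , -649.26065213,  212.77344259]), 'orientation': array([-6.43857320e-04,  9.90575867e-01,  1.36963576e-01, -1.23970854e-04]), 'ft_force': array([ 1.48333002, -0.59136242, -0.16029228]), 'moment': array([-0.01815825,  0.02679813, -0.00201979]), 'opening': 1.0043396617111608} 8.0
side [[449.4, 0.0, 281.6], [0.0, 449.4, 212.4], [0.0, 0.0, 1.0]] [[0.996, -0.049, 0.076, 414.03], [-0.09, -0.62, 0.78, -1117.95], [0.009, -0.783, -0.621, 1071.947], [0.0, 0.0, 0.0, 1.0]]
top [[408.8, 0.0, 274.5], [0.0, 408.8, 207.9], [0.0, 0.0, 1.0]] [[0.018, -0.998, 0.065, 431.672], [-1.0, -0.018, 0.011, 101.679], [-0.009, -0.065, -0.998, 1486.149], [0.0, 0.0, 0.0, 1.0]]
```

View pics/side0.png

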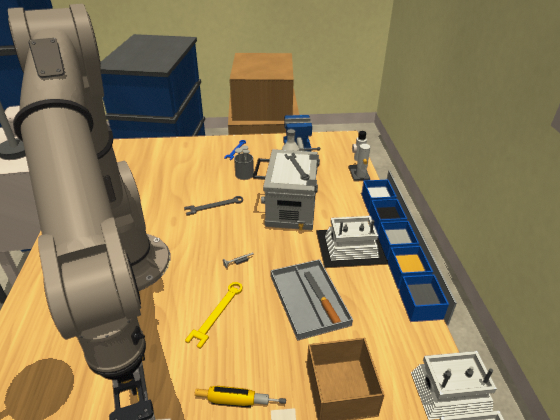

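View pics/top0.png

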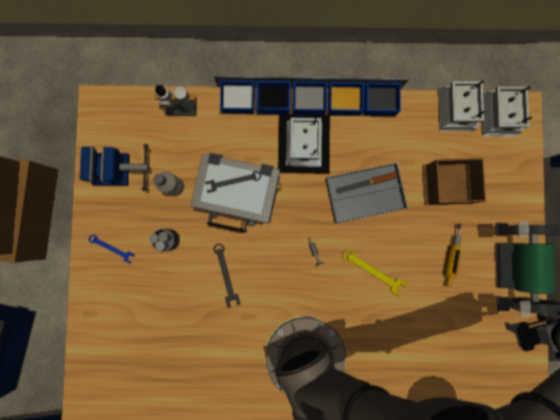

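The top view shows four candidate spanners: dark on the lid (~233,182), dark on the bench (~227,275), blue (~111,248) and yellow (~374,272). The one on the lid fits, being dark and apparently the smaller of the two dark ones. Next I'll enlarge and measure it.

```bash
cat > h.py <<'E'
import numpy as np,cv2
from bench import r
def world(n,d):
    c=r.calibration(n);K=np.array(c["camera_matrix"]);T=np.array(c["pose"])
    v,u=np.mgrid[0:d.shape[0],0:d.shape[1]]
    P=np.stack([(u-K[0,2])/K[0,0]*d,(v-K[1,2])/K[1,1]*d,d],-1)
    return P@T[:3,:3].T+T[:3,3]
def pix(n,p):
    c=r.calibration(n);K=np.array(c["camera_matrix"]);T=np.array(c["pose"])
    q=T[:3,:3].T@(np.array(p)-T[:3,3]);q=K@q;return q[:2]/q[2]
E
python3 - <<'E'
from h import *
p=cv2.imread("pics/top0.png");d=np.load("pics/top0.npy");W=world("top",d)
c=p[140:320,150:420];cv2.imwrite("pics/crop0.png",cv2.resize(c,None,fx=2.9,fy=2.9,interpolation=cv2.INTER_CUBIC))
s=cv2.imread("pics/side0.png")[130:240,220:350];cv2.imwrite("pics/crop1.png",cv2.resize(s,None,fx=5,fy=5,interpolation=cv2.INTER_CUBIC))
for u,v in[(233,182),(215,200),(268,187),(227,275),(365,205),(226,226),(208,219),(243,228),(365,183)]:print(u,v,np.round(W[v,u]))
# heights map stats
lid=(np.abs(W[...,2]-190)<14)
ys,xs=np.where(lid);print(xs.min(),xs.max(),ys.min(),ys.max(),lid.sum())
E
```

```text
233 182 [595. 248. 198.]
215 200 [538. 305. 190.]
268 187 [583. 137. 188.]
227 275 [284. 283.  12.]
365 205 [ 544. -210.    6.]
226 226 [456. 268. 187.]
208 219 [477. 327. 186.]
243 228 [450. 215. 181.]
365 183 [ 623. -209.   14.]
155 556 84 368 5219
```

View pics/crop0.png

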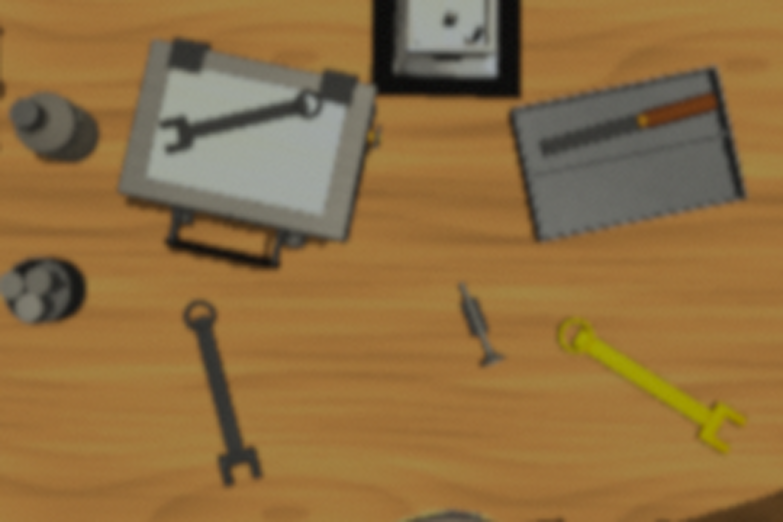

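View pics/crop1.png

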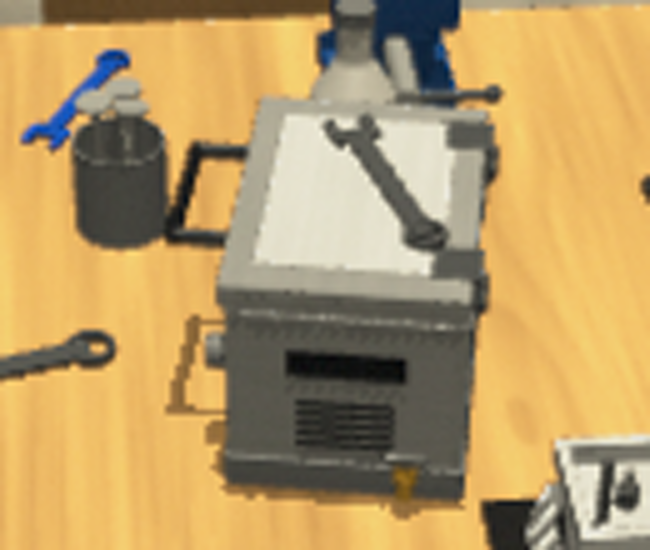

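The crops show two dark spanners. The one on the lid is the smaller, with its jaw at top-view (~211,186) and its ring at (~257,176). The one on the bench is longer, so the lid one is the target. Next: exact poses.

Run:
```python
from h import *
p=cv2.imread("pics/top0.png");d=np.load("pics/top0.npy");W=world("top",d);g=p.max(2)
# lid quad
def blob(m,seed):
    n,l=cv2.connectedComponents(m.astype(np.uint8));return l==l[seed]
lid=blob((np.abs(W[...,2]-192)<9),(200,215))
P=W[lid][:,:2].astype(np.float32);print("lid area rect",cv2.minAreaRect(P), np.median(W[lid][:,2]))
# spanner: dark px
m=(g<110)&lid;m[:172,:][:, :]=m[:172,:]&False
m=blob(m,(182,233)); 
Q=W[m][:,:2];print("spn",m.sum(),cv2.minAreaRect(Q.astype(np.float32)),Q.mean(0))
c,s,v=np.linalg.svd(Q-Q.mean(0));a=v[0];t=(Q-Q.mean(0))@a;print("axis",a,np.degrees(np.arctan2(a[1],a[0])),t.min(),t.max(), Q.mean(0)+a*(t.min()+t.max())/2)
vs=np.zeros((*m.shape,3),np.uint8);vs[...]=p;vs[m]=(0,0,255)
# bench one size
m2=blob((g<90)&(np.abs(W[...,2])<30),(275,227));print("bench spn",cv2.minAreaRect(W[m2][:,:2].astype(np.float32))); vs[m2]=(255,0,255)
# tray: gray low sat
hsv=cv2.cvtColor(p,cv2.COLOR_BGR2HSV)
m3=(hsv[...,1]<70)&(W[...,2]<45)
m3=blob(cv2.morphologyEx(m3.astype(np.uint8),cv2.MORPH_CLOSE,np.ones((3,3))),(205,365))
print("tray",cv2.minAreaRect(W[m3][:,:2].astype(np.float32)));vs[m3]=vs[m3]//2+np.uint8([0,120,0])
mh=(g<60)&(W[...,2]>150);mh&=(np.mgrid[0:420,0:560][0]>208)&(np.mgrid[0:420,0:560][0]<240)&(np.mgrid[0:420,0:560][1]<260);print("handle",cv2.minAreaRect(W[mh][:,:2].astype(np.float32)),np.median(W[mh][:,2]));vs[mh]=(255,0,0)
cv2.imwrite("pics/seg.png",cv2.resize(vs[140:320,150:420],None,fx=2.9,fy=2.9,interpolation=cv2.INTER_NEAREST))
```

```text
lid area rect ((560.9720458984375, 247.42898559570312), (256.35699462890625, 227.54220581054688), 78.80831146240234) 190.56270755345759
spn 353 ((606.1964721679688, 231.89662170410156), (35.524269104003906, 212.2577362060547), 15.292611122131348) [601.83287941 238.1236074 ]
axis [ 0.241836   -0.97031714] -76.00507232818968 -99.30729376327017 113.29407337483343 [603.5241328  231.33780141]
bench spn ((281.0994873046875, 290.875732421875), (218.88427734375, 45.91280746459961), 17.76727867126465)
tray ((564.8677368164062, -108.41452026367188), (165.92835998535156, 469.32672119140625), 12.99412727355957)
handle ((459.2054748535156, 213.03335571289062), (229.2154083251953, 42.14558410644531), 78.5010757446289) 185.0465613548099
```

View pics/seg.png

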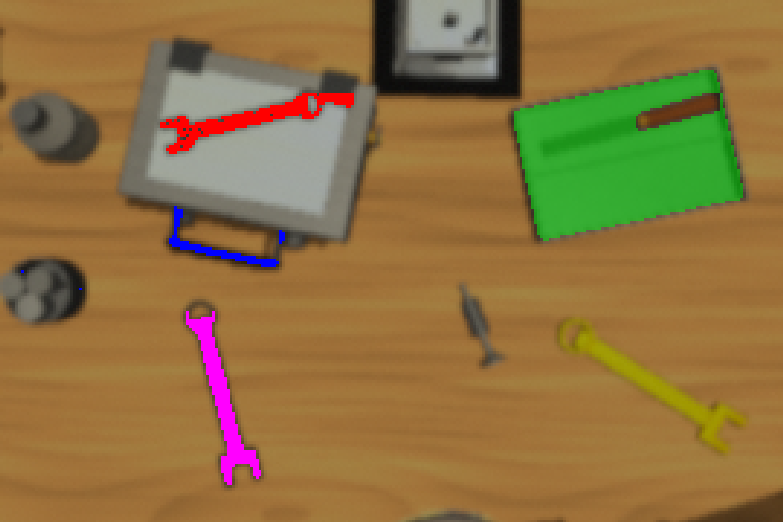

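Run:
```python
from h import *
p=cv2.imread("pics/top0.png");d=np.load("pics/top0.npy");W=world("top",d);g=p.max(2)
V,U=np.mgrid[0:420,0:560]
def blob(m,seed):
    n,l=cv2.connectedComponents(m.astype(np.uint8));return l==l[seed]
def plane(px,n,z): # intersect pixel with height
    c=r.calibration(n);K=np.array(c["camera_matrix"]);T=np.array(c["pose"])
    R=T[:3,:3]@np.linalg.inv(K)@np.array([px[0],px[1],1.]);t=(z-T[2,3])/R[2];return T[:3,3]+t*R
m=blob((g<110)&(np.abs(W[...,2]-192)<14)&(V>=168)&(U<261)&(V<200),(182,233))
Q=np.array([plane((u,v),"top",197)[:2] for v,u in zip(*np.where(m))])
a=np.linalg.svd(Q-Q.mean(0))[2][0];t=(Q-Q.mean(0))@a
# shaft only
sh=np.abs(t)<45;q=Q[sh];o=q.mean(0);a=np.linalg.svd(q-o)[2][0];t=(Q-o)@a
print("spn axis",a,np.degrees(np.arctan2(a[1],a[0])),t.min(),t.max(),"mid",o+a*(t.min()+t.max())/2)
hsv=cv2.cvtColor(p,cv2.COLOR_BGR2HSV)
lid=blob((np.abs(W[...,2]-191)<6)&(hsv[...,1]<70)&(g>60),(200,215))
lid=cv2.morphologyEx(lid.astype(np.uint8),cv2.MORPH_OPEN,np.ones((5,5)))>0
Q=np.array([plane((u,v),"top",190)[:2] for v,u in zip(*np.where(lid))],np.float32);print("lid",cv2.minAreaRect(Q))
# handle bar
b=(g<60)&(V>219)&(V<234)&(U>205)&(U<250)
b=blob(b,(226,226));Q=np.array([plane((u,v),"top",179)[:2] for v,u in zip(*np.where(b))],np.float32)
print("bar",cv2.minAreaRect(Q),Q.mean(0),b.sum())
m3=(hsv[...,1]<80)&(W[...,2]<45)&(U>322)&(U<412)&(V>158)&(V<228)
m3=blob(m3,(205,365));Q=np.array([plane((u,v),"top",25)[:2] for v,u in zip(*np.where(m3))],np.float32)
print("tray",cv2.minAreaRect(Q))
print(cv2.boxPoints(cv2.minAreaRect(Q)))
```

```text
spn axis [ 0.24142276 -0.97042004] -76.02947215109829 -87.87868367076987 93.11862729490039 mid [599.89925285 246.40560593]Traceback (most recent call last):
  File "<stdin>", line 18, in <module>
  File "<stdin>", line 7, in plane
ValueError: time passes only in moves, steps and waits
```

```bash
cat >> h.py <<'E'
def onz(n,m,z):
    c=r.calibration(n);K=np.array(c["camera_matrix"]);T=np.array(c["pose"])
    v,u=np.where(m);R=np.stack([u,v,1+0*u])
    R=(T[:3,:3]@np.linalg.inv(K)@R).T;t=(z-T[2,3])/R[:,2];return (T[:3,3]+t[:,None]*R)[:,:2].astype(np.float32)
def blob(m,seed):
    n,l=cv2.connectedComponents(m.astype(np.uint8));return l==l[seed]
V,U=np.mgrid[0:420,0:560]
E
python3 - <<'E'
from h import *
p=cv2.imread("pics/top0.png");d=np.load("pics/top0.npy");W=world("top",d);g=p.max(2)
hsv=cv2.cvtColor(p,cv2.COLOR_BGR2HSV)
lid=blob((np.abs(W[...,2]-191)<6)&(hsv[...,1]<70)&(g>60),(200,215))
lid=cv2.morphologyEx(lid.astype(np.uint8),cv2.MORPH_OPEN,np.ones((5,5)))>0
print("lid",cv2.minAreaRect(onz("top",lid,190)))
b=blob((g<60)&(V>219)&(V<234)&(U>205)&(U<250),(226,226));Q=onz("top",b,179)
print("bar",cv2.minAreaRect(Q),Q.mean(0),b.sum())
m3=blob((hsv[...,1]<80)&(W[...,2]<45)&(U>322)&(U<412)&(V>158)&(V<228),(205,365));Q=onz("top",m3,25)
print("tray",cv2.minAreaRect(Q));print(cv2.boxPoints(cv2.minAreaRect(Q)))
E
```

```text
lid ((577.9640502929688, 241.84371948242188), (252.44241333007812, 171.93197631835938), 78.64192199707031)
bar ((453.3338623046875, 268.482421875), (121.27652740478516, 15.43238639831543), 76.25652313232422) [453.23297 270.55243] 116
tray ((587.576171875, -210.1409149169922), (165.50733947753906, 261.23583984375), 12.813529968261719)
[[ 477.91504 -101.12878]
 [ 535.85156 -355.85904]
 [ 697.2373  -319.15305]
 [ 639.3008   -64.42279]]
```

```bash
cat >> h.py <<'E'
from scipy.spatial.transform import Rotation as Ro
def st():
    s=r.get_state();w=s["orientation"];R=Ro.from_quat([w[1],w[2],w[3],w[0]]).as_matrix()
    print("t %.2f"%s["time"],"p",np.round(s["position"],1),"xang %.2f"%np.degrees(np.arctan2(R[1,0],R[0,0])),"f",np.round(s["ft_force"],1),"open %.1f"%(94*s["opening"]),"q",np.round(s["joint_pos"],2))
    return s,R
def to(*pts):
    s,R=st();x0=np.degrees(np.arctan2(R[1,0],R[0,0]))
    for p in pts:
        d=R.T@(np.array(p[:3])-s["position"])/200
        tr=-(((p[3]-x0)+180)%360-180)/360 if len(p)>3 else 0
        print(p,"->",np.round(d,4),"turn %.4f"%tr)
E
python3 - <<'E'
from h import *
to((320,-560,300,30),(345,-490,300,30))
E
```

```text
t 0.10 p [ 183.  -649.3  212.9] xang 15.74 f [ 0.   0.3 -0.6] open 93.8 q [ 1.15  0.43  0.07  1.61 -0.03  1.11 -0.07]
(320, -560, 300, 30) -> [ 0.7803 -0.2446 -0.4354] turn -0.0396
(345, -490, 300, 30) -> [ 0.9956 -0.5475 -0.4351] turn -0.0396
```

```bash
python3 -m inch '[0.39,-0.12,-0.43,-0.02,-1, 0.78,-0.24,-0.43,-0.04,-1, 0.78,-0.24,-0.43,-0.04,-1, 0.99,-0.54,-0.43,-0.06,-1, 0.99,-0.54,-0.43,-0.08,-1, 0.99,-0.54,-0.43,-0.08,-1, 0.99,-0.54,-0.43,-0.08,-1, 0.99,-0.54,-0.43,-0.08,-1]'
python3 - <<'E'
from h import *
to((480,-360,300,60),(530,-310,300,60))
E
```

```text
time: 0.9
position: [343.5, -492.8, 299.2]
orientation: [-0.0, 0.926, 0.378, -0.0]
ft_force: [0.3, -0.9, 0.8]
opening: 1.002
t 0.90 p [ 343.5 -492.8  299.2] xang 44.43 f [ 0.3 -0.9  0.8] open 94.2 q [ 0.94  0.24 -0.1   1.67  0.03  1.23  0.04]
(480, -360, 300, 60) -> [ 0.9523  0.0036 -0.0045] turn -0.0433
(530, -310, 300, 60) -> [ 1.3058  0.     -0.0047] turn -0.0433
```

```bash
python3 -m inch '[0.5,0,0,-0.02,-1, 0.95,0,0,-0.045,-1, 0.95,0,0,-0.065,-1, 0.95,0,0,-0.085,-1, 0.95,0,0,-0.085,-1]'
python3 - <<'E'
from h import *
to((570,-190,300,95),(570,-180,300,95))
E
```

```text
time: 1.4
position: [483.0, -355.3, 298.8]
orientation: [-0.001, 0.79, 0.613, 0.001]
ft_force: [-0.3, -0.5, 0.3]
opening: 1.0
t 1.40 p [ 483.  -355.3  298.8] xang 75.65 f [-0.3 -0.5  0.3] open 94.0 q [ 0.76  0.25 -0.28  1.66  0.07  1.24  0.21]
(570, -190, 300, 95) -> [ 0.9085  0.2165 -0.0038] turn -0.0537
(570, -180, 300, 95) -> [ 0.9569  0.2041 -0.0037] turn -0.0537
```

```bash
python3 -m inch '[0.3,0.07,0,-0.02,-1, 0.6,0.15,0,-0.04,-1, 0.9,0.2,0,-0.06,-1, 0.95,0.2,0,-0.08,-1, 0.95,0.2,0,-0.08,-1]'
python3 - <<'E'
from h import *
to((590,0,300,104),(600,10,300,104))
E
```

```text
time: 1.9
position: [569.0, -180.8, 299.1]
orientation: [-0.001, 0.613, 0.79, 0.001]
ft_force: [0.0, 0.5, -0.0]
opening: 0.999
t 1.90 p [ 569.  -180.8  299.1] xang 104.44 f [ 0.   0.5 -0. ] open 93.9 q [ 0.57  0.27 -0.45  1.66  0.12  1.24  0.35]
(590, 0, 300, 104) -> [ 0.8491  0.3272 -0.0024] turn 0.0012
(600, 10, 300, 104) -> [ 0.8851  0.388  -0.0023] turn 0.0012
```

```bash
python3 -m inch '[0.3,0.1,0,0,-1, 0.6,0.23,0,0,-1, 0.85,0.35,0,0.001,-1, 0.89,0.39,0,0.001,-1, 0.89,0.39,0,0.001,-1]'
python3 - <<'E'
from h import *
to((605,180,300,104),(600,200,300,104))
E
```

```text
time: 2.4
position: [600.8, 10.8, 299.1]
orientation: [-0.001, 0.617, 0.787, 0.001]
ft_force: [-0.6, -0.3, -0.7]
opening: 1.001
t 2.40 p [600.8  10.8 299.1] xang 103.76 f [-0.6 -0.3 -0.7] open 94.1 q [ 0.31  0.29 -0.54  1.65  0.15  1.25 -0.02]
(605, 180, 300, 104) -> [ 0.8169  0.2217 -0.0026] turn -0.0007
(600, 200, 300, 104) -> [ 0.92    0.2212 -0.0024] turn -0.0007
```

```bash
python3 -m inch '[0.3,0.08,0,0,-1, 0.6,0.15,0,0,-1, 0.9,0.22,0,-0.001,-1, 0.92,0.22,0,-0.001,-1, 0.92,0.22,0,-0.001,-1]'
python3 - <<'E'
from h import *
to((600,246,230,104),(600,246,202,104),(600,246,200,104))
p,d=r.get_image("side");cv2.imwrite("pics/s2.png",cv2.resize(p[100:260,190:400,::-1],None,fx=3.5,fy=3.5,interpolation=cv2.INTER_CUBIC))
E
```

```text
time: 2.9
position: [599.1, 199.3, 298.8]
orientation: [-0.001, 0.615, 0.789, 0.0]
ft_force: [-0.7, -0.1, -0.1]
opening: 1.001
t 2.90 p [599.1 199.3 298.8] xang 104.10 f [-0.7 -0.1 -0.1] open 94.1 q [ 0.05  0.35 -0.61  1.57  0.21  1.28 -0.35]
(600, 246, 230, 104) -> [0.2243 0.0616 0.3447] turn 0.0003
(600, 246, 202, 104) -> [0.224  0.0618 0.4847] turn 0.0003
(600, 246, 200, 104) -> [0.224  0.0618 0.4947] turn 0.0003
```

View pics/s2.png

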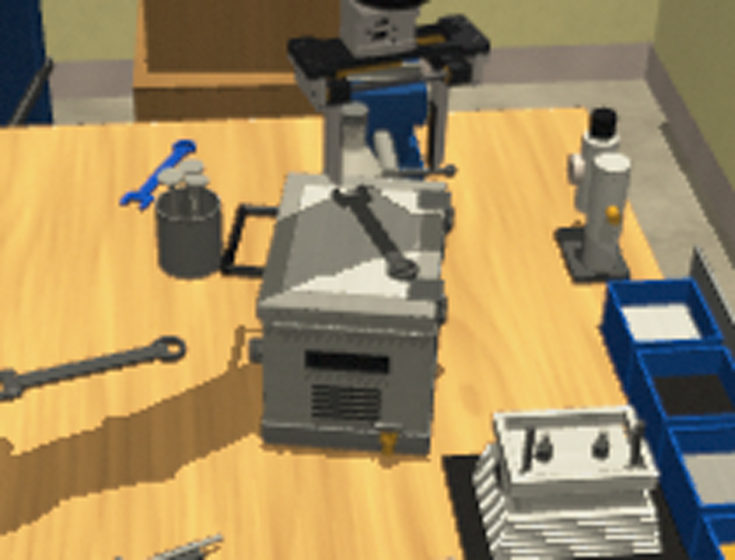

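The side view shows the jaws above the lid, straddling the spanner line, with the spanner undisturbed at crop (~375,230). Descending.

```bash
python3 -m inch '[0.224,0.06,0.15,0,-1, 0.224,0.06,0.3,0,-1, 0.224,0.06,0.4,0,-0.5, 0.224,0.06,0.45,0,0, 0.224,0.06,0.485,0,0, 0.224,0.06,0.49,0,0, 0.224,0.06,0.49,0,0]' 40
python3 - <<'E'
from h import *
st()
p,d=r.get_image("side");cv2.imwrite("pics/s3.png",cv2.resize(p[110:210,230:350,::-1],None,fx=6,fy=6,interpolation=cv2.INTER_CUBIC))
E
```

```text
time: 3.65
position: [601.1, 241.2, 202.3]
orientation: [0.0, 0.617, 0.787, 0.0]
ft_force: [0.0, -0.0, 0.7]
opening: 0.609
t 3.65 p [601.1 241.2 202.3] xang 103.87 f [ 0.  -0.   0.7] open 57.3 q [-0.03  0.45 -0.6   1.65  0.28  1.12 -0.47]
```

View pics/s3.png

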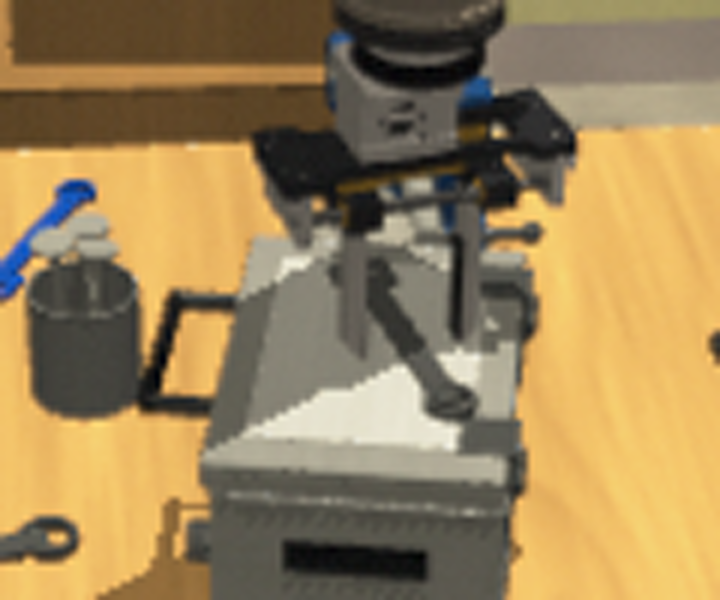

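The fingers straddle the middle of the shaft (crop ~350–465,300). I'll lower 2.5 mm more and close.

```bash
python3 -m inch '[0.0,0.0,0.005,0,0, 0.0,0,0.01,0,0, 0,0,0.01,0,0.3, 0,0,0.01,0,0.6, 0,0,0.01,0,0.8, 0,0,0.01,0,1, 0,0,0.01,0,1, 0,0,0.01,0,1, 0,0,0.01,0,1, 0,0,0.01,0,1]' 40
python3 - <<'E'
from h import *
st()
E
```

```text
time: 4.7
position: [600.5, 241.8, 199.6]
orientation: [0.0, 0.616, 0.788, 0.0]
ft_force: [1.5, 0.9, 0.5]
opening: 0.171
t 4.70 p [600.5 241.8 199.6] xang 103.94 f [1.5 0.9 0.5] open 16.0 q [-0.04  0.46 -0.6   1.65  0.28  1.12 -0.47]
```

```bash
python3 -m inch '[0,0,0.01,0,1, 0,0,-0.05,0,1, 0,0,-0.15,0,1, 0,0,-0.3,0,1, 0,0,-0.4,0,1, 0,0,-0.4,0,1, 0,0,-0.4,0,1, 0,0,-0.4,0,1]' 40
python3 - <<'E'
from h import *
to((590,60,280,103.5),(580,50,280,103.5))
p,d=r.get_image("side");cv2.imwrite("pics/s4.png",cv2.resize(p[90:210,230:350,::-1],None,fx=5,fy=5,interpolation=cv2.INTER_CUBIC))
E
```

```text
time: 5.5
position: [599.9, 241.4, 278.2]
orientation: [-0.0, 0.616, 0.788, -0.001]
ft_force: [-1.1, 1.3, -2.2]
opening: 0.171
t 5.50 p [599.9 241.4 278.2] xang 103.95 f [-1.1  1.3 -2.2] open 16.1 q [-0.02  0.4  -0.62  1.56  0.24  1.26 -0.43]
(590, 60, 280, 103.5) -> [-0.8683 -0.2669 -0.0084] turn 0.0012
(580, 50, 280, 103.5) -> [-0.9048 -0.3275 -0.0083] turn 0.0012
```

View pics/s4.png

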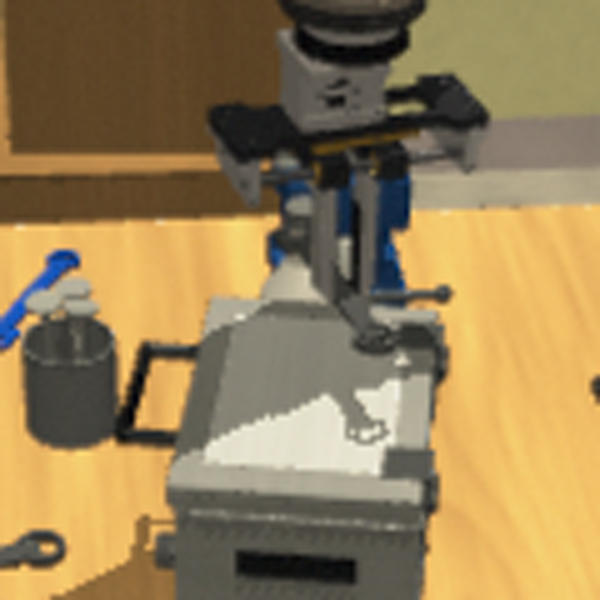

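The spanner is held and lifted, with its ring end at crop (~375,340). Carrying it to the tray at moderate speed.

```bash
python3 -m inch '[-0.08,-0.03,0,0,1, -0.2,-0.07,0,0,1, -0.35,-0.12,0,0,1, -0.5,-0.18,0,0,1, -0.65,-0.23,0,0,1, -0.78,-0.28,0,0.001,1, -0.87,-0.32,0,0.001,1, -0.9,-0.33,0,0.001,1, -0.9,-0.33,0,0.001,1]' 40
python3 - <<'E'
from h import *
to((570,-130,270,102.8))
E
```

```text
time: 6.45
position: [579.6, 50.0, 279.2]
orientation: [-0.0, 0.619, 0.785, -0.0]
ft_force: [0.5, 0.2, -2.2]
opening: 0.171
t 6.45 p [579.6  50.  279.2] xang 103.48 f [ 0.5  0.2 -2.2] open 16.1 q [ 0.27  0.27 -0.57  1.71  0.15  1.21 -0.1 ]
(570, -130, 270, 102.8) -> [-0.8641 -0.2562  0.0462] turn 0.0019
```

```bash
python3 -m inch '[-0.08,-0.03,0,0,1, -0.2,-0.06,0,0,1, -0.35,-0.1,0,0,1, -0.5,-0.14,0.02,0,1, -0.65,-0.19,0.03,0,1, -0.78,-0.23,0.04,0.001,1, -0.84,-0.25,0.05,0.002,1, -0.865,-0.255,0.05,0.002,1, -0.865,-0.255,0.05,0.002,1]' 40
python3 - <<'E'
from h import *
to((547,-219,120,102.8),(547,-219,60,102.8))
p,d=r.get_image("top");np.save("pics/top5.npy",d);cv2.imwrite("pics/top5.png",p[:,:,::-1]);cv2.imwrite("pics/t5.png",cv2.resize(p[140:320,280:480,::-1],None,fx=3,fy=3,interpolation=cv2.INTER_CUBIC))
p,d=r.get_image("side");np.save("pics/side5.npy",d);cv2.imwrite("pics/s5.png",cv2.resize(p[150:350,220:420,::-1],None,fx=3,fy=3,interpolation=cv2.INTER_CUBIC))
E
```

```text
time: 7.35
position: [571.1, -128.0, 269.4]
orientation: [-0.0, 0.623, 0.782, 0.0]
ft_force: [0.2, 0.6, -1.1]
opening: 0.169
t 7.35 p [ 571.1 -128.   269.4] xang 102.91 f [ 0.2  0.6 -1.1] open 15.8 q [ 0.51  0.27 -0.48  1.72  0.13  1.18  0.22]
(547, -219, 120, 102.8) -> [-0.4171 -0.2194  0.7468] turn 0.0003
(547, -219, 60, 102.8) -> [-0.4172 -0.2194  1.0468] turn 0.0003
```

View pics/t5.png

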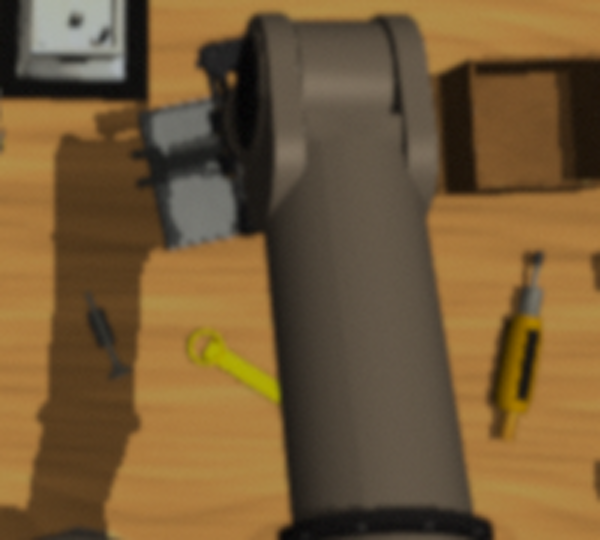

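View pics/s5.png

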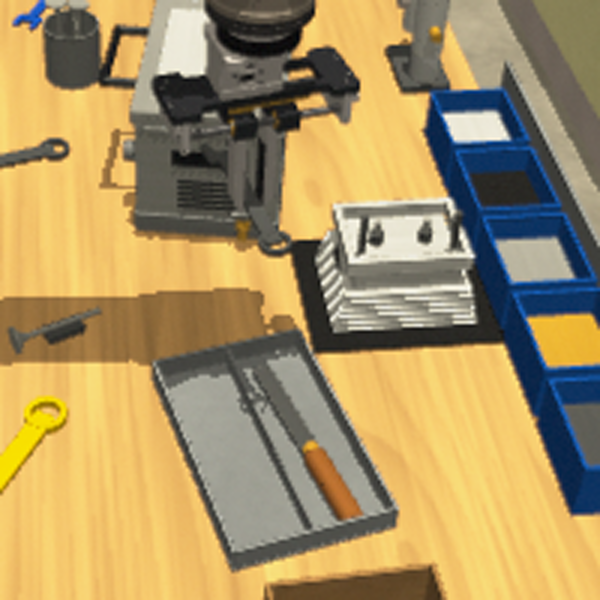

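The views show the spanner held level, ring at side-crop (~272,240), with the tray's left bay empty at crop (~225,440). I'll cross-check the tray from the side camera.

Run:
```python
from h import *
p=cv2.imread("pics/side0.png");d=np.load("pics/side0.npy");W=world("side",d)
hsv=cv2.cvtColor(p,cv2.COLOR_BGR2HSV)
m=(W[...,2]>21)&(W[...,2]<36)&(W[...,0]>440)&(W[...,0]<720)&(W[...,1]<-40)&(W[...,1]>-370)&(hsv[...,1]<90)
print(m.sum(),cv2.minAreaRect(W[m][:,:2].astype(np.float32)))
# spanner now
d=np.load("pics/side5.npy");W=world("side",d)
for v in range(222,240,2):
  for u in range(298,318,3):
    w=W[v,u]
    if w[2]>200: print(u,v,np.round(w))
```

```text
672 ((626.2846069335938, -197.29847717285156), (249.87393188476562, 275.91339111328125), 12.935774803161621)
304 222 [ 572. -153.  265.]
307 222 [ 580. -157.  267.]
304 224 [ 570. -162.  265.]
307 224 [ 578. -165.  267.]
310 224 [ 587. -167.  268.]
307 226 [ 578. -173.  266.]
310 226 [ 585. -176.  268.]
307 228 [ 576. -184.  268.]
310 228 [ 584. -184.  268.]
313 228 [ 592. -187.  270.]
307 230 [ 575. -192.  268.]
310 230 [ 583. -193.  268.]
313 230 [ 592. -190.  265.]
316 230 [ 600. -193.  267.]
307 232 [ 574. -198.  266.]
310 232 [  414. -1118.  1072.]
316 232 [ 598. -205.  270.]
307 234 [ 574. -201.  261.]
310 234 [ 581. -206.  265.]
313 234 [ 589. -209.  267.]
```

```bash
python3 -m inch '[-0.08,-0.04,0.1,0,1, -0.2,-0.1,0.25,0,1, -0.32,-0.17,0.42,0,1, -0.4,-0.21,0.58,0,1, -0.417,-0.22,0.7,0,1, -0.417,-0.22,0.8,0,1, -0.417,-0.22,0.88,0,1, -0.417,-0.22,0.94,0,1, -0.417,-0.22,0.98,0,1, -0.417,-0.22,1,0,1, -0.417,-0.22,1,0,1]' 40
python3 - <<'E'
from h import *
to((547,-219,15,102.8))
p,d=r.get_image("side");np.save("pics/side6.npy",d);cv2.imwrite("pics/s6.png",cv2.resize(p[200:350,240:380,::-1],None,fx=4,fy=4,interpolation=cv2.INTER_CUBIC))
E
```

```text
time: 8.55
position: [546.6, -219.9, 69.5]
orientation: [-0.0, 0.623, 0.782, 0.0]
ft_force: [-0.6, 0.2, -1.4]
opening: 0.173
t 8.55 p [ 546.6 -219.9   69.5] xang 102.88 f [-0.6  0.2 -1.4] open 16.3 q [ 0.58  0.48 -0.39  1.9   0.25  0.81  0.28]
(547, -219, 15, 102.8) -> [0.0037 0.0029 0.2723] turn 0.0002
```

View pics/s6.png

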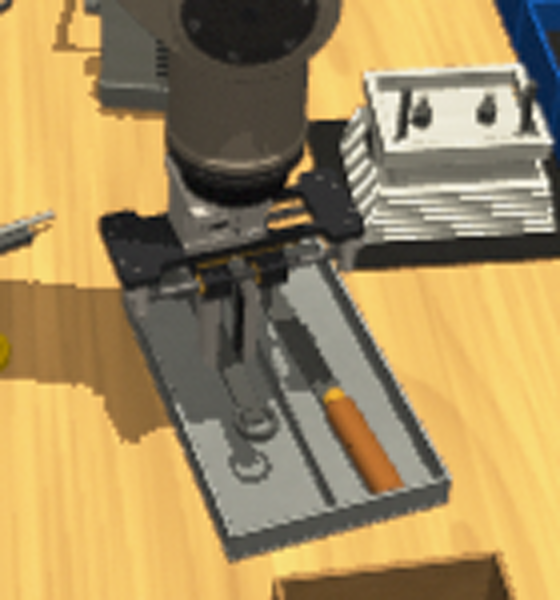

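The spanner sits centred above the empty bay, ring at crop (~255,420) with its shadow at (250,460). Lowering slowly.

```bash
python3 -m inch '[0.0,0,0.05,0,1, 0,0,0.1,0,1, 0,0,0.15,0,1, 0,0,0.2,0,1, 0,0,0.23,0,1, 0,0,0.25,0,1, 0,0,0.26,0,1, 0,0,0.265,0,1, 0,0,0.27,0,1, 0,0,0.27,0,1]' 40
python3 - <<'E'
from h import *
to((547,-219,13.5,102.8))
E
```

```text
time: 9.6
position: [546.6, -220.1, 15.7]
orientation: [0.0, 0.623, 0.782, 0.0]
ft_force: [-0.0, 0.4, -1.9]
opening: 0.173
t 9.60 p [ 546.6 -220.1   15.7] xang 102.86 f [-0.   0.4 -1.9] open 16.3 q [ 0.56  0.56 -0.36  1.93  0.29  0.71  0.25]
(547, -219, 13.5, 102.8) -> [0.0048 0.0032 0.0108] turn 0.0002
```

```bash
python3 -m inch '[0.0,0,0.005,0,1, 0,0,0.01,0,1, 0,0,0.014,0,1, 0,0,0.014,0,1, 0,0,0.014,0,1]' 40
python3 - <<'E'
from h import *
st()
E
```

```text
time: 10.1
position: [546.6, -220.1, 13.5]
orientation: [0.0, 0.624, 0.782, -0.0]
ft_force: [-4.5, 1.6, 13.7]
opening: 0.179
t 10.10 p [ 546.6 -220.1   13.5] xang 102.85 f [-4.5  1.6 13.7] open 16.8 q [ 0.56  0.56 -0.36  1.93  0.29  0.7   0.24]
```

Contact: force went from −1.9 to +13.7 N, so the spanner is on the floor. I'll open partly, since the bay is narrower than the fully open fingers.

```bash
python3 -m inch '[0,0,-0.003,0,0.6, 0,0,-0.003,0,0.4, 0,0,-0.003,0,0.35, 0,0,-0.003,0,0.35, 0,0,-0.003,0,0.35, 0,0,-0.003,0,0.35]' 20
python3 - <<'E'
from h import *
st()
E
```

```text
time: 10.7
position: [546.5, -220.0, 13.2]
orientation: [-0.0, 0.623, 0.782, 0.0]
ft_force: [-0.5, 0.1, -0.2]
opening: 0.325
t 10.70 p [ 546.5 -220.    13.2] xang 102.86 f [-0.5  0.1 -0.2] open 30.6 q [ 0.56  0.56 -0.36  1.93  0.29  0.7   0.24]
```

```bash
python3 -m inch '[0,0,-0.03,0,0.35, 0,0,-0.1,0,0.35, 0,0,-0.25,0,0.35, 0,0,-0.45,0,0.35, 0,0,-0.7,0,0.35, 0,0,-0.95,0,0, 0,0,-1,0,-0.4, 0,0,-1,0,-0.4, 0,0,-1,0,-0.4]' 20
python3 - <<'E'
from h import *
to((500,-40,300,90))
p,d=r.get_image("side");np.save("pics/side7.npy",d);cv2.imwrite("pics/s7.png",cv2.resize(p[200:350,240:380,::-1],None,fx=4,fy=4,interpolation=cv2.INTER_CUBIC))
W=world("side",d);m=(p.max(2)<200)
for v in range(285,320,3):print(v,[tuple(np.round(W[v,u]).astype(int)) for u in range(292,306,4)])
E
```

```text
time: 11.6
position: [545.9, -220.0, 212.9]
orientation: [-0.0, 0.623, 0.782, -0.0]
ft_force: [0.0, 1.0, -0.9]
opening: 0.631
t 11.60 p [ 545.9 -220.   212.9] xang 102.86 f [ 0.   1.  -0.9] open 59.3 q [ 0.63  0.32 -0.43  1.78  0.15  1.07  0.36]
(500, -40, 300, 90) -> [ 0.9286 -0.0239 -0.4355] turn 0.0357
285 [(np.int64(544), np.int64(-153), np.int64(7)), (np.int64(557), np.int64(-151), np.int64(4)), (np.int64(570), np.int64(-151), np.int64(3)), (np.int64(579), np.int64(-173), np.int64(25))]
288 [(np.int64(542), np.int64(-167), np.int64(9)), (np.int64(555), np.int64(-165), np.int64(5)), (np.int64(568), np.int64(-166), np.int64(5)), (np.int64(579), np.int64(-174), np.int64(13))]
291 [(np.int64(541), np.int64(-181), np.int64(11)), (np.int64(554), np.int64(-174), np.int64(2)), (np.int64(566), np.int64(-179), np.int64(6)), (np.int64(579), np.int64(-178), np.int64(4))]
294 [(np.int64(539), np.int64(-198), np.int64(16)), (np.int64(552), np.int64(-189), np.int64(4)), (np.int64(565), np.int64(-191), np.int64(6)), (np.int64(578), np.int64(-188), np.int64(1))]
297 [(np.int64(538), np.int64(-20
[... 788 characters left out ...]
4(545), np.int64(-251), np.int64(8)), (np.int64(557), np.int64(-255), np.int64(13)), (np.int64(570), np.int64(-249), np.int64(4))]
312 [(np.int64(532), np.int64(-258), np.int64(5)), (np.int64(545), np.int64(-258), np.int64(3)), (np.int64(555), np.int64(-265), np.int64(11)), (np.int64(569), np.int64(-259), np.int64(2))]
315 [(np.int64(531), np.int64(-267), np.int64(2)), (np.int64(543), np.int64(-270), np.int64(4)), (np.int64(554), np.int64(-277), np.int64(12)), (np.int64(566), np.int64(-277), np.int64(10))]
318 [(np.int64(530), np.int64(-279), np.int64(3)), (np.int64(542), np.int64(-281), np.int64(5)), (np.int64(554), np.int64(-282), np.int64(5)), (np.int64(566), np.int64(-280), np.int64(1))]
```

View pics/s7.png

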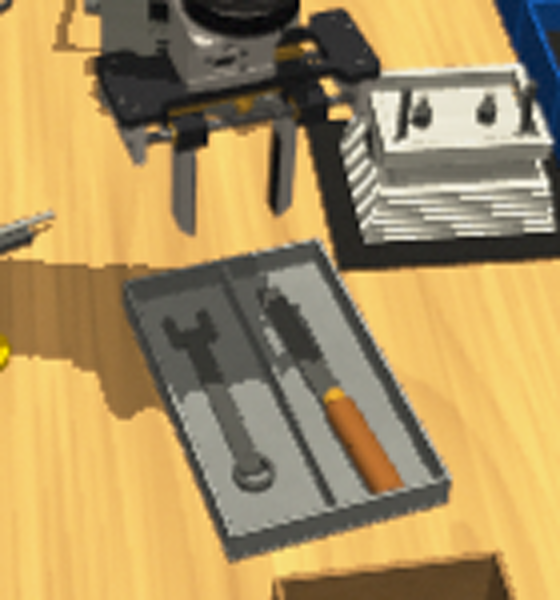

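The spanner lies flat in the left bay, from jaw at crop (190,330) to ring at (252,470), roughly centred and not touching the walls. Now to the lid handle.

```bash
python3 -m inch '[0.15,0,-0.1,0.01,0, 0.35,0,-0.22,0.02,0.3, 0.58,-0.01,-0.35,0.035,0.3, 0.8,-0.02,-0.43,0.055,0.3, 0.93,-0.02,-0.43,0.067,0.3, 0.93,-0.02,-0.43,0.067,0.3, 0.93,-0.02,-0.43,0.067,0.3]' 20
python3 - <<'E'
from h import *
to((453,140,290,78.64),(453,145,290,78.64))
E
```

```text
time: 12.35
position: [500.7, -39.7, 298.2]
orientation: [-0.001, 0.772, 0.635, -0.001]
ft_force: [-1.1, -0.4, 0.2]
opening: 0.351
t 12.35 p [500.7 -39.7 298.2] xang 78.85 f [-1.1 -0.4  0.2] open 33.0 q [ 0.43  0.1  -0.51  1.85  0.05  1.2  -0.29]
(453, 140, 290, 78.64) -> [ 0.8352 -0.4077  0.0414] turn 0.0006
(453, 145, 290, 78.64) -> [ 0.8597 -0.4125  0.0414] turn 0.0006
```

```bash
python3 -m inch '[0.2,-0.1,0,0,0.3, 0.42,-0.2,0.02,0,0.3, 0.65,-0.32,0.03,0,0.3, 0.84,-0.41,0.04,0.001,0.3, 0.84,-0.41,0.04,0.001,0.3, 0.84,-0.41,0.04,0.001,0.3]' 20
python3 - <<'E'
from h import *
to((453,268,230,78.64),(453,268,180,78.64))
E
```

```text
time: 12.95
position: [453.6, 140.6, 290.3]
orientation: [-0.001, 0.775, 0.632, -0.001]
ft_force: [1.8, -0.1, 0.1]
opening: 0.349
t 12.95 p [453.6 140.6 290.3] xang 78.45 f [ 1.8 -0.1  0.1] open 32.8 q [ 0.22  0.07 -0.67  1.91  0.05  1.18 -0.68]
(453, 268, 230, 78.64) -> [ 0.6235 -0.13    0.3016] turn -0.0005
(453, 268, 180, 78.64) -> [ 0.6236 -0.1296  0.5516] turn -0.0005
```

```bash
python3 -m inch '[0.2,-0.04,0,0,0.3, 0.42,-0.09,0.1,0,0.3, 0.6,-0.125,0.25,0,0.3, 0.623,-0.13,0.3,0,0.3, 0.623,-0.13,0.3,0,0.3, 0.623,-0.13,0.3,0,0.3]' 20
python3 - <<'E'
from h import *
to((453,268,180,78.64))
p,d=r.get_image("side");cv2.imwrite("pics/s8.png",cv2.resize(p[100:230,190:350,::-1],None,fx=4.5,fy=4.5,interpolation=cv2.INTER_CUBIC))
p,d=r.get_image("top");np.save("pics/top8.npy",d);cv2.imwrite("pics/t8.png",cv2.resize(p[140:270,140:300,::-1],None,fx=4.5,fy=4.5,interpolation=cv2.INTER_CUBIC))
E
```

```text
time: 13.55
position: [454.1, 266.5, 231.2]
orientation: [0.0, 0.776, 0.631, -0.001]
ft_force: [0.5, 0.2, -0.7]
opening: 0.35
t 13.55 p [454.1 266.5 231.2] xang 78.26 f [ 0.5  0.2 -0.7] open 32.9 q [ 0.01  0.24 -0.76  1.88  0.19  1.09 -1.03]
(453, 268, 180, 78.64) -> [ 0.0062 -0.0067  0.2561] turn -0.0011
```

View pics/s8.png

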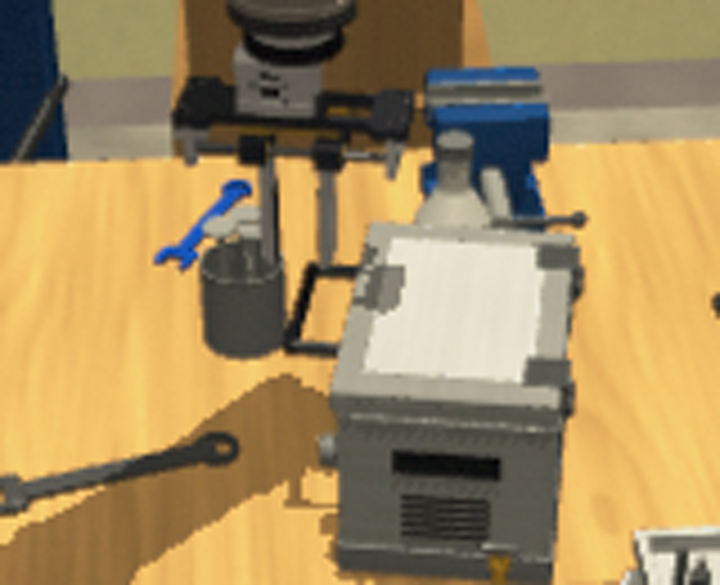

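View pics/t8.png

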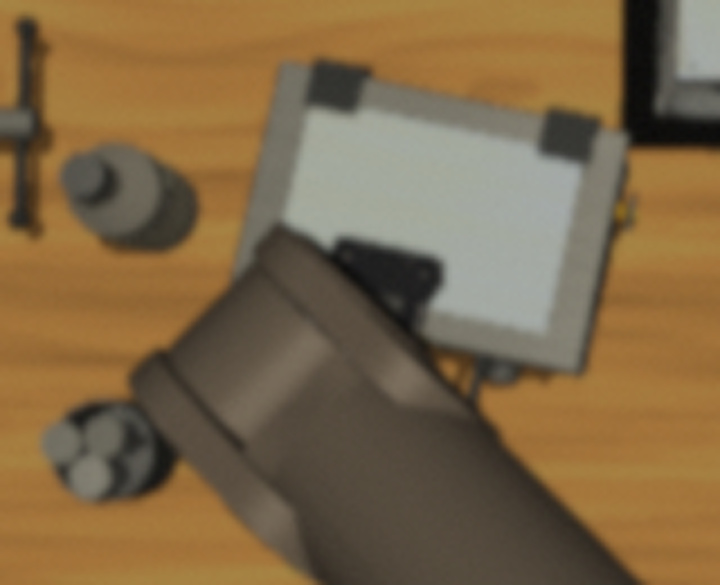

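The side view shows the fingers above and left of the lid, with the handle bar at crop (320,268)–(290,350). I'll check the computed bar against this picture.

Run:
```python
from h import *
y=np.array([0.197,0.9804,0]);c=np.array([453,268,179.])
im=cv2.imread("pics/s8.png")
for P,col in ((c+54*y,(0,0,255)),(c-54*y,(0,0,255)),(c,(0,255,255))):
    q=(pix("side",P)-[190,100])*4.5;print(q);cv2.circle(im,tuple(int(round(a)) for a in q),3,col,-1)
q=(pix("side",[454.1,266.5,223])-[190,100])*4.5;cv2.circle(im,tuple(int(round(a)) for a in q),3,(0,255,0),-1)
cv2.imwrite("pics/s8b.png",im[150:400,150:450].repeat(2,0).repeat(2,1))
```

```text
[306.49900702 271.85967181]
[286.12894065 343.94388877]
[296.57561595 306.97589881]
```

View pics/s8b.png

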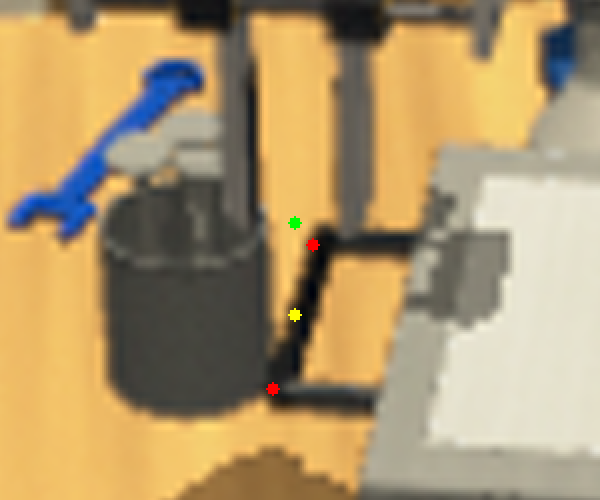

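The bar overlays within about 1 px, which suggests its x is nearer 455. The current position of 454.1 sits in between, so I'll descend straight and close.

```bash
python3 -m inch '[0,0,0.06,0,0.3, 0,0,0.14,0,0.3, 0,0,0.2,0,0.3, 0,0,0.24,0,0.3, 0,0,0.255,0,0.3, 0,0,0.255,0,0.3, 0,0,0.255,0,0.3]' 20
python3 - <<'E'
from h import *
st()
E
```

```text
time: 14.35
position: [453.4, 268.7, 180.7]
orientation: [0.0, 0.775, 0.632, 0.0]
ft_force: [0.1, -0.2, -0.4]
opening: 0.35
t 14.35 p [453.4 268.7 180.7] xang 78.38 f [ 0.1 -0.2 -0.4] open 32.9 q [-0.02  0.3  -0.75  1.94  0.24  1.   -1.08]
```

```bash
python3 -m inch '[0,0,0.01,0,0.3, 0,0,0.015,0,0.4, 0,0,0.015,0,0.6, 0,0,0.015,0,0.8, 0,0,0.015,0,1, 0,0,0.015,0,1, 0,0,0.015,0,1, 0,0,0.015,0,1, 0,0,0.015,0,1]' 20
python3 - <<'E'
from h import *
st()
p,d=r.get_image("side");cv2.imwrite("pics/s9.png",cv2.resize(p[100:230,190:350,::-1],None,fx=4.5,fy=4.5,interpolation=cv2.INTER_CUBIC))
E
```

```text
time: 15.25
position: [454.1, 268.3, 177.5]
orientation: [0.0, 0.775, 0.632, 0.001]
ft_force: [5.3, -0.3, -2.2]
opening: 0.121
t 15.25 p [454.1 268.3 177.5] xang 78.35 f [ 5.3 -0.3 -2.2] open 11.4 q [-0.02  0.3  -0.74  1.94  0.25  0.99 -1.09]
```

View pics/s9.png

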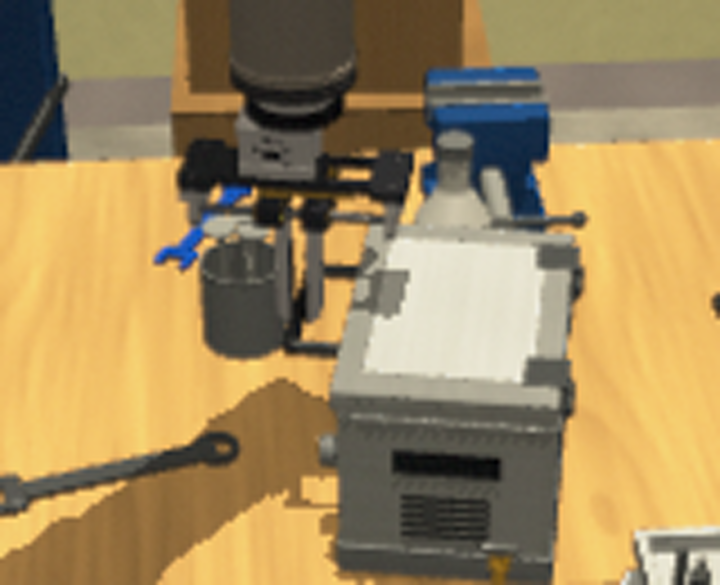

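The handle bar is gripped (opening 11.4 against a 12 mm bar). Raising along the hinge arc, first to 20°.

```bash
python3 -m inch '[0,0.001,-0.02,0,1, 0,0.003,-0.045,0,1, 0,0.006,-0.07,0,1, 0,0.009,-0.094,0,1, 0,0.0165,-0.14,0,1, 0,0.026,-0.1865,0,1, 0,0.0375,-0.2325,0,1, 0,0.051,-0.2775,0,1, 0,0.0665,-0.322,0,1, 0,0.084,-0.366,0,1, 0,0.084,-0.366,0,1, 0,0.084,-0.366,0,1]' 25
python3 - <<'E'
from h import *
st()
p,d=r.get_image("side");cv2.imwrite("pics/s10.png",cv2.resize(p[60:230,170:370,::-1],None,fx=3.5,fy=3.5,interpolation=cv2.INTER_CUBIC))
E
```

```text
time: 16.5
position: [471.2, 264.7, 250.8]
orientation: [0.001, 0.775, 0.631, 0.001]
ft_force: [11.3, 0.6, -6.9]
opening: 0.12
t 16.50 p [471.2 264.7 250.8] xang 78.32 f [11.3  0.6 -6.9] open 11.3 q [ 0.02  0.25 -0.75  1.83  0.19  1.13 -1.01]
```

View pics/s10.png

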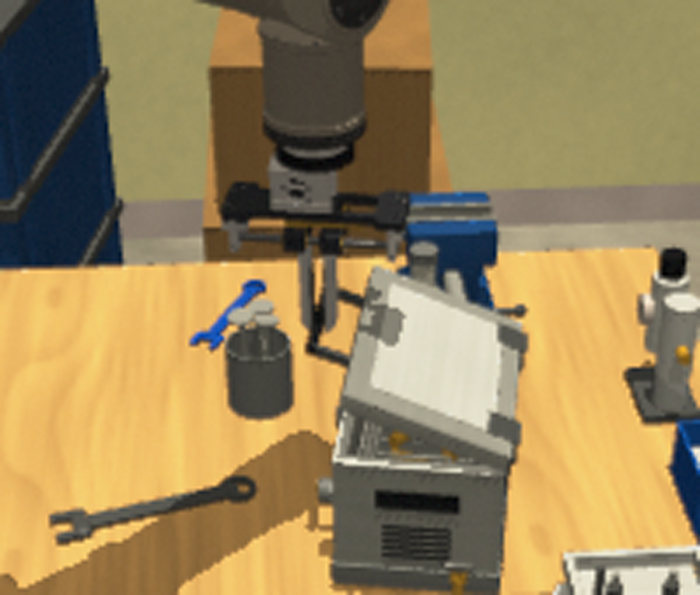

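The lid is up about 20°, held at crop (~320,320), and everything else is undisturbed. The horizontal pull is 11 N, so the bar lies a little further back; I'll add 2 mm on the way to 45°.

```bash
python3 -m inch '[0,0.01,-0.01,0,1, 0,0.029,-0.043,0,1, 0,0.05,-0.0855,0,1, 0,0.0735,-0.1265,0,1, 0,0.098,-0.1665,0,1, 0,0.1245,-0.206,0,1, 0,0.153,-0.2435,0,1, 0,0.1825,-0.28,0,1, 0,0.214,-0.3155,0,1, 0,0.247,-0.3495,0,1, 0,0.264,-0.366,0,1, 0,0.281,-0.3815,0,1, 0,0.281,-0.3815,0,1, 0,0.281,-0.3815,0,1, 0,0.281,-0.3815,0,1]' 25
python3 - <<'E'
from h import *
s,_=st();print(s["qvel"].round(4))
p,d=r.get_image("side");np.save("pics/side11.npy",d);cv2.imwrite("pics/side11.png",p[:,:,::-1]);cv2.imwrite("pics/s11.png",cv2.resize(p[40:230,170:370,::-1],None,fx=3,fy=3,interpolation=cv2.INTER_CUBIC))
p,d=r.get_image("top");np.save("pics/top11.npy",d);cv2.imwrite("pics/top11.png",p[:,:,::-1])
E
```

```text
time: 18.05
position: [524.2, 254.3, 327.8]
orientation: [-0.0, 0.775, 0.632, -0.0]
ft_force: [-8.9, 1.6, 6.1]
opening: 0.115
t 18.05 p [524.2 254.3 327.8] xang 78.42 f [-8.9  1.6  6.1] open 10.8 q [ 0.04  0.27 -0.73  1.64  0.18  1.31 -0.93]
[ 0.0017 -0.0005  0.0005  0.0012  0.0011 -0.0018  0.0014]
```

View pics/s11.png

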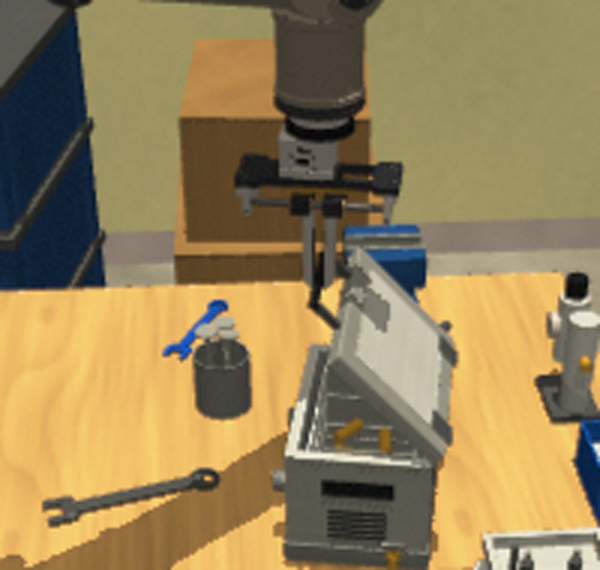

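View pics/top11.png

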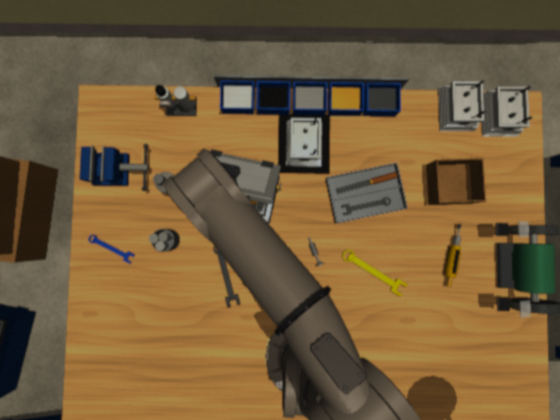

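View pics/side11.png

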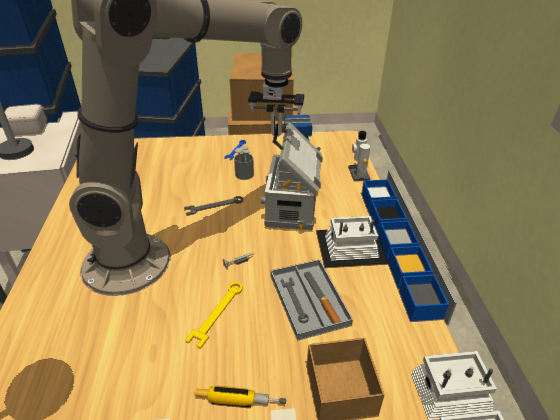

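The pictures show the lid held at about 45°, with the handle at crop (~320,300). The spanner is in the left bay at side (~297,300), and no bystander has visibly moved. I'll measure the lid angle and the spanner next.

Run:
```python
from h import *
d=np.load("pics/side11.npy");W=world("side",d);p=cv2.imread("pics/side11.png");hsv=cv2.cvtColor(p,cv2.COLOR_BGR2HSV)
# cleaner frame rel hinge
ux=np.array([.9804,-.197]);q=(W[...,:2]-[664.8,226])@ux
m=(W[...,2]>215)&(W[...,2]<310)&(q>-140)&(q<0)&(U>285)&(U<325)&(V>125)&(V<195)&(hsv[...,1]<60)&(p.max(2)>110)
a,b=np.polyfit(q[m],W[m][:,2],1);print("n",m.sum(),"angle",np.degrees(np.arctan(-a)))
c=np.linalg.svd(W[m]-np.median(W[m],0),full_matrices=False)[2][2];print("plane tilt",np.degrees(np.arccos(abs(c[2]))))
# spanner in tray in top view
P=cv2.imread("pics/top11.png");g=P.max(2);print(P[188:212,340:395].max(2)[8:20:3,::6])
m=blob((g<95)&(U>335)&(U<398)&(V>194)&(V<218),tuple(np.argwhere((g<75)&(U>358)&(U<375)&(V>200)&(V<212))[0]))
Q=onz("top",m,12);print(m.sum(),cv2.minAreaRect(Q))
cv2.imwrite("pics/t11.png",cv2.resize(P[155:230,315:415],None,fx=6,fy=6,interpolation=cv2.INTER_CUBIC))
# bystander diffs
a0=cv2.imread("pics/top0.png");D=cv2.absdiff(a0,P).max(2)
for n,(u0,u1,v0,v1) in dict(file=(335,400,170,195),head=(280,328,115,172),carton=(425,487,158,206),grinder=(440,465,222,290),pot=(150,180,228,252),valve=(305,325,235,268)).items():print(n,(D[v0:v1,u0:u1]>40).mean().round(3))
```

```text
n 1026 angle 44.68717137717745
plane tilt 44.81983371726804
[[108 103  96 102 107 104 106 101  96 102]
 [ 99 106 109 108 107 106  99  67  67 103]
 [112 107 111 108  98  76  61  53  77 102]
 [103  64  88  68  62  62  72  87  82 103]]
383 ((545.420166015625, -213.68443298339844), (42.25843811035156, 181.63833618164062), 13.401174545288086)
file 0.0
head 0.0
carton 0.0
grinder 0.0
pot 0.0
valve 0.002
```

View pics/t11.png

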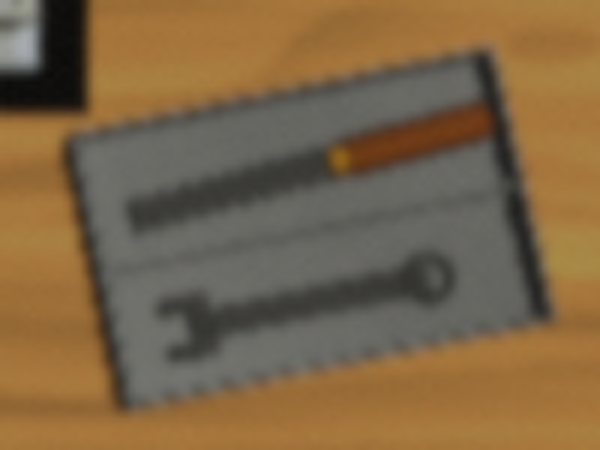

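The lid is at 44.7°. The spanner is 182 long and about 6 mm from the bay centre. I'll relieve the slight inward over-push by 1 mm, settle, and check it's steady.

```bash
python3 -m inch '[0,-0.003,-0.002,0,1, 0,-0.006,-0.004,0,1, 0,-0.006,-0.004,0,1, 0,-0.006,-0.004,0,1, 0,-0.006,-0.004,0,1, 0,-0.006,-0.004,0,1, 0,-0.006,-0.004,0,1, 0,-0.006,-0.004,0,1, 0,-0.006,-0.004,0,1, 0,-0.006,-0.004,0,1]' 25
python3 - <<'E'
from h import *
s,_=st();print(s["qvel"].round(4))
p,d=r.get_image("side");W=world("side",d);p=np.ascontiguousarray(p[:,:,::-1]);hsv=cv2.cvtColor(p,cv2.COLOR_BGR2HSV)
q=(W[...,:2]-[664.8,226])@np.array([.9804,-.197])
m=(W[...,2]>215)&(W[...,2]<310)&(q>-140)&(q<0)&(U>285)&(U<325)&(V>125)&(V<195)&(hsv[...,1]<60)&(p.max(2)>110)
print("angle",np.degrees(np.arctan(-np.polyfit(q[m],W[m][:,2],1)[0])))
print(r.finish_job())
E
```

```text
time: 19.15
position: [524.0, 254.3, 327.8]
orientation: [-0.0, 0.775, 0.632, 0.001]
ft_force: [1.5, 3.8, -4.1]
opening: 0.118
t 19.15 p [524.  254.3 327.8] xang 78.38 f [ 1.5  3.8 -4.1] open 11.1 q [ 0.04  0.27 -0.73  1.64  0.18  1.31 -0.93]
[-0.0006 -0.0007 -0.0021  0.0007 -0.0003 -0.0007 -0.0007]
angle 44.54562340507724
the job is handed in; nothing more can be done
None
```

The spanner is in the empty bay of the tool tray, and I handed the job in at about 19 s while still holding the cleaner's lid at about 45°. `finish_job` reports no verdict, so the result below rests on my own last checks.

- **Spanner:** I took the smaller dark spanner off the closed lid, lowered it into the bay until it touched the floor, and released it with the fingers partly open. It lies parallel to the bay and about 6 mm from its centre. The pictures show it flat, but I did not measure its tilt separately.
- **Lid:** I gripped the handle bar and raised it along the hinge arc. The camera measured the lid at 44.5–44.8°. The arm was still, and the downward load on the wrist was about 4 N, close to the 3 N expected.
- **Other things on the bench:** Before-and-after top pictures show no movement of the file, head, carton, grinder, valve pot or valve rest. The arm hid part of the bottle, so I could not compare it numerically, but it looked undisturbed.

**Small disagreement:** the top and side cameras placed the bar about 2 mm apart. That caused brief radial forces of up to about 13 N at the wrist during the raise, which I corrected before handing in.

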